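# Bring up a control plate and hold the pendant's jog button

### The job

Bring up the control plate with closed fingers, by pressing only: first push the raised near half of the isolator's rocker fully down, then press the square key on the relay module fully down (it stays down), then press the large round button on the loose hand pendant fully down; finish while still holding that round button down. Do not press a control before its turn, leave the pendant's small square button alone, do not lift or shove the pendant, and leave the other loose things where they are.

Things in the scene. Friction and masses are not known exactly. Their poses are not given: they have to be found in the camera images.
- plate: Steel control plate, fixed, 240 (its x) x 260 (its y) x 5 mm thick, with two green terminal strips along its far edge (up to 35 mm high). Origin: centre of its underside; x points away from the robot at yaw 0, z up. Three modules stand side by side along its y, about 80 mm apart, in any order; each is 90 (x) x 66 (y) x 60 mm high, on top of the plate: isolator (rocker), relay (square key) and a metal power supply with a slotted top and nothing to press.
- isolator: Beige plastic isolator module fixed on the plate, 90 x 66 x 60 mm. Origin: centre of its underside (5 mm above the bench); axes as the plate's. In its top is a black rocker, 52 mm long (module x) and 32 mm wide (y), that tips about the line along y through its middle, 64 mm above the module's origin. Its two halves form a shallow V. At the start its near half (module -x) stands raised, its outer end about 10 mm above the hinge line, and the far half is level.
- rocker_near (a point): Middle of the top face of the rocker's near half, 16 mm from the hinge line; moves with the rocker. When the near half is fully down this face is level, at the height of the hinge line (69 mm above the bench).
- rocker_far (a point): The same point on the rocker's far half: level with the hinge line at the start, raised when the rocker is on.
- rocker (a joint): Rocker angle, rad: about 0 (up to 0.05) at the start, near half raised = off; 0.4 = near half fully down = on. Stays where it is left; about 3 N on the outer end moves it.
- relay: Beige plastic relay module fixed on the plate, 90 x 66 x 60 mm. Origin: centre of its underside (5 mm above the bench); axes as the plate's. In the middle of its top is a black square key, 25 x 25 mm.
- key_top (a point): Centre of the key's top face; at the start up to 12 mm above the module's top (77 mm above the bench); moves with the key.
- key (a joint): Key travel, m: 0 (up to 0.001) at the start, 0.008 = fully down (top then 69 mm above the bench). No spring: it stays where it is pushed; about 3 N moves it.
- pendant: Loose beige plastic hand pendant lying on the bench, 150 (x) x 76 (y) x 44 mm high, about 0.7 kg. Origin: centre of its underside. On its top: a large round black button of 30 mm diameter at its x = +35 mm and a small square black button of 14 mm at its x = -40 mm, both at y = 0.
- jog_top (a point): Centre of the top face of the pendant's large round button; 56 mm above the bench when not pressed; moves with the button.
- jog (a joint): Travel of the round button, m: 0 at rest, 0.007 = fully down. Springs back: 1.5 N at the top, 5 N fully down.
- inch_top (a point): Centre of the top face of the pendant's small square button, 51 mm above the bench; not to be pressed.
- inch (a joint): Travel of the small square button, m: 0 at rest, 0.004 = fully down. Springs back.
- screwdriver: Loose screwdriver with a black handle, 150 mm long, lying across the near edge of the plate; leave alone.
- plugin: Loose white plug-in relay, 28 x 28 x 46 mm, standing on the near edge of the plate; leave alone. Origin: centre of its underside.
- connector: Loose white connector shell, about 60 x 54 x 16 mm, lying on the near side of the pendant; leave alone. Origin: underside.
- capacitor: Loose aluminium can capacitor, 34 mm in diameter, 56 mm high, standing on the far side of the pendant; leave alone. Origin: centre of its underside.
- mug: Loose white mug, 76 mm in diameter, 85 mm high, towards the left side; leave alone. Origin: centre of its underside.
- jar: Loose amber screw-top jar, 60 mm in diameter, 70 mm high, towards the right side; leave alone. Origin: centre of its underside.
Things that resemble listed ones, but are neither listed nor needed, are in the scene too. What is shaped like the pendant but green is not meant.

How it is judged:
By the outcome, as a careful person would: the job done as asked, in the order asked, and still so for the second after the job is handed in, while the arm keeps its last pose, push and grip.
It also fails if it takes over 40 s, if anything falls off the work surface, if the arm or the gripper's body presses on something with over 40 N, if the wrist force passes 120 N, or if a joint passes its speed limit or range.

### The arm

A 6-joint arm with a two-finger parallel gripper is mounted at the origin on the work surface. World frame = base frame: x ahead of the robot, y to its left, z up, the work surface at z = 0. Lengths are in mm, angles in rad, forces in N, time in s.
With the tool pointing down it reaches from about 375 to 750 mm from the base axis. Payload 9 kg.
Tool frame: the origin (TCP) lies midway between the tips of the shut fingers; the grasp point (between the pads) lies env.grip_depth behind it (env.grip_depth is the distance from the TCP to the grasp point, in mm); z points along the fingers, y is the line along which they close (so a half turn about z gives the same grasp; the last joint's range is limited). The gripper opens to 85 mm and grips with 20 to 120 N. Pads are 22 mm wide; open, the fingers measure 114 mm over their backs; the gripper's body (76 mm by 85 mm) begins 54 mm behind the grasp point. The pads swing forward as they close: fully open they stand 13 mm farther back than shut.
Start: joints at [-1.511, 0.104, 0.097, 1.564, 0, 1.353], TCP at [164.553, -577.026, 231.331] pointing down, gripper open.
Joint ranges: [-2.99, 2.99], [-0.84, 1.86], [-1.1, 1.16], [-1.84, 2.11], [-1.51, 1.56], [-3.14, 3.14]. Speed limits (rad/s): [2.22, 2.22, 2.57, 3.14, 3.14, 3.14].

### API

Orientations are given as a unit quaternion [w, x, y, z].
In Python, from rig import env gives the robot as it stands. The module is installed in compiled form; this text tells all that it offers.
- The arm moves only by the tool move_arm, never from a script. Its argument "motion" is a list of rows, each an object with "offset": the shift along the tool's x, y, z in mm, a list of three; "twist": the turn, a rotation vector about the tool's x, y, z in degrees, a list of three; "gripper": the closure in counts, from 0 (fully open) to 255 (shut). A call has exactly 10 rows; each row is the pose to reach, as a shift and turn from the pose commanded when the call began, along the tool's axes at that moment; what a row does not reach only later rows make up. A row lasts 1/10 s, in which the tool goes at most 50 mm and 8.59 degrees, less where a joint would pass 70% of its speed; a pose out of reach is approached as far as the arm can. A call with a gripper value outside its range is refused whole. The fingers move at their own pace and stop on an object; the grip force is fixed at half the most. Time passes only in rows, so rows that repeat a pose let the fingers close, or fill a call up. It gives the time, the measured TCP pose, the force, the opening and the grip force at its end, in the units of the state.
- env.sense(): the state, without advancing time (a new reading comes with each control period).
- env.grab_frame(name): name is "side" or "top" or "wrist"; returns the picture (400x640x3 uint8, red, green, blue); there is no depth.
- env.camera_params(name): a dict with "camera_matrix" (3x3 intrinsics, pixels), "pose" (4x4, takes a point from camera to world coordinates). Camera axes: x right, y up, looking along -z (the intrinsics and any distortion apply to the point x, -y, -z); pixel columns grow to the right and rows downward; lengths in mm; the calibration is good to about 2 mm. A picture is of the moment at which its call begins: read the wrist's pose just before it. camera_params takes no time and is no camera call; for the wrist camera it gives the pose at the moment of the call.
- env.job_done(): hands the job in; it is judged then, once.
Trained networks look in the newest picture that a camera, given by its name, has taken for a name from the list of things; names that differ only in an ending like _2 or _b are one class to them, and where a whole thing is asked for, a point or a joint stands for the part that bears it (a point fixed in the world has none). Each returns a list of dicts, best first, with "score" (0 to 1); they miss things now and then, are a little off and sometimes report something else, mostly with a low value. They report only what shows in the picture. A call takes as long as a camera call. They do not tell look-alikes from the thing itself.
- env.boxes_of(thing, camera): "at" ([x, y, z] in mm, in world coordinates, good to about 4 mm: the middle of the surface that is visible of it).
The state is a dict: "time": time; "joint_pos": joint angles; "joint_vel": joint speeds; "joint_torque": joint torques, N m; "tool_pos": TCP position; "orientation": TCP orientation; "contact_force": force on the tool from outside, world axes, zero at the start; "wrist_torque": the same for the moment, N m; "gripper_width": finger opening in mm; "finger_force": force on a finger pad.
Only numpy, scipy, OpenCV 4.12 (cv2) and the standard library are available. Lean on these libraries where they do the work, as an engineer would, in place of code of your own. Each camera call takes 0.05 s, during which the arm holds its last target. There are 200 camera calls.

## Working session

There is one attempt and no reset: what is moved stays moved. The work goes in short steps, Python scripts to look and compute and a tool call to move; the robot and the scene stay as the last step left them, time stands still between calls to the robot, and variables do not carry over. Pictures are saved under pics/ and viewed, at most 10 in all, crops included, and the job is handed in when it is done.

Besides the shell and the picture viewer there is one more tool, called as name([rows], argument=value, ...), one row to a line, values as JSON. move_arm: Moves the arm, as the interface text tells. Its arguments: {"type":"object","properties":{"motion":{"type":"array","items":{"type":"object","properties":{"offset":{"type":"array","items":{"type":"number"}},"twist":{"type":"array","items":{"type":"number"}},"gripper":{"type":"number"}}}}},"required":["motion"]}

```bash
mkdir -p pics
python3 - <<'E'
from rig import env
import cv2,numpy as np
np.set_printoptions(precision=3,suppress=True)
s=env.sense();print(s['time'],s['tool_pos'],s['orientation'],s['gripper_width'],env.grip_depth)
for c in("top","side"):
    cv2.imwrite(f"pics/{c}0.png",env.grab_frame(c)[:,:,::-1])
    p=env.camera_params(c);print(c,p['camera_matrix'].tolist(),np.array(p['pose']).round(3).tolist(),[k for k in p])
for t in("plate","isolator","relay","rocker_near","rocker_far","key_top","pendant","jog_top","inch_top","mug","jar","plugin","capacitor","connector","screwdriver"):
    print(t,[(np.round(d['at']).tolist(),round(d['score'],2)) for d in env.boxes_of(t,"top")])
E
```

```text
0.0 [ 164.534 -576.676  230.535] [-0.001  0.99   0.138  0.   ] 85.44526463520495 18.700000000000003
top [[423.52336679731513, 0.0, 323.0563631935413], [0.0, 423.52336679731513, 204.38592162674297], [0.0, 0.0, 1.0]] [[-0.011, 0.996, -0.089, 344.17], [-1.0, -0.013, -0.013, -31.713], [-0.014, 0.089, 0.996, 1547.125], [0.0, 0.0, 0.0, 1.0]] ['camera_matrix', 'pose']
side [[459.08099161929135, 0.0, 322.11759911755837], [0.0, 459.08099161929135, 195.66036205412917], [0.0, 0.0, 1.0]] [[-0.955, 0.207, -0.212, 196.798], [-0.296, -0.616, 0.73, 912.114], [0.02, 0.76, 0.65, 903.099], [0.0, 0.0, 0.0, 1.0]] ['camera_matrix', 'pose']
plate [([592.0, 110.0, 6.0], 0.65), ([479.0, 48.0, 26.0], 0.65)]
isolator [([562.0, 39.0, 63.0], 0.76), ([562.0, 38.0, 68.0], 0.65)]
relay [([576.0, 114.0, 67.0], 0.72), ([480.0, 49.0, 26.0], 0.61)]
rocker_near [([561.0, 36.0, 71.0], 0.62)]
rocker_far [([564.0, 37.0, 70.0], 0.65)]
key_top [([580.0, 114.0, 78.0], 0.61)]
pendant [([668.0, -373.0, 41.0], 0.9), ([307.0, 173.0, 46.0], 0.75), ([301.0, -489.0, 48.0], 0.75), ([265.0, -268.0, 42.0], 0.74), ([525.0, -154.0, 42.0], 0.65), ([561.0, 33.0, 70.0], 0.4)]
jog_top [([298.0, -282.0, 54.0], 0.63), ([643.0, -366.0, 55.0], 0.6), ([560.0, -158.0, 56.0], 0.58), ([300.0, -452.0, 57.0], 0.45), ([338.0, 171.0, 54.0], 0.37)]
inch_top []
mug [([561.0, 40.0, 72.0], 0.26)]
jar [([490.0, -417.0, 70.0], 0.79)]
plugin [([502.0, 221.0, 55.0], 0.66)]
capacitor []
connector [([397.0, -170.0, 15.0], 0.73), ([566.0, 42.0, 62.0], 0.37)]
screwdriver [([482.0, 47.0, 28.0], 0.47), ([640.0, -148.0, 51.0], 0.32)]
```

View pics/top0.png

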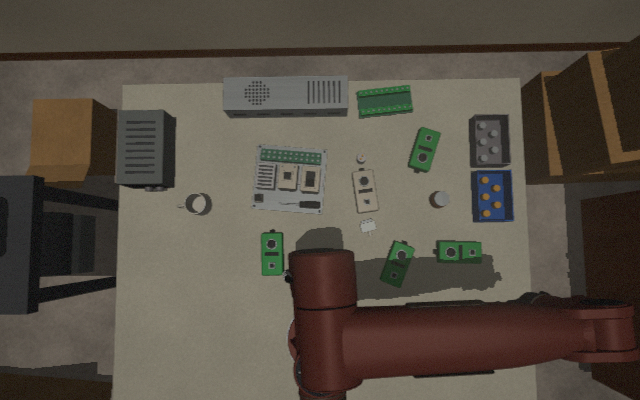

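View pics/side0.png

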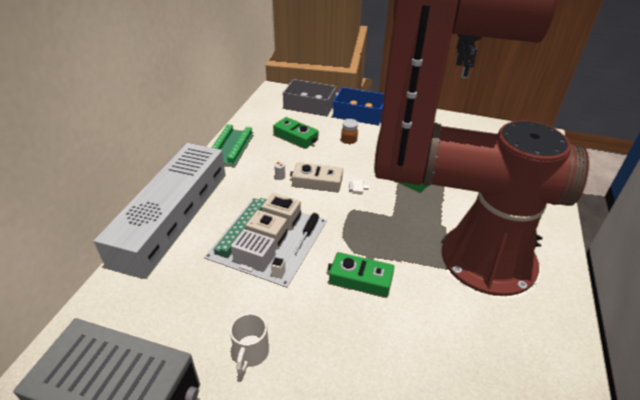

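Top view: the plate is at (290,180). On it are the slotted power supply (265,176), the square-key relay (288,176) and the rocker isolator (311,178). The pendant-like shapes are at (365,190), which is beige, and at (424,149), (397,263), (272,254) and (459,251), which are all green. Only the beige one fits the description, so I'll confirm it in an enlarged crop.

```bash
cat > h.py <<'E'
from rig import env
import numpy as np,cv2
def px2w(cam,u,v,z):
    p=env.camera_params(cam);K=np.array(p['camera_matrix']);T=np.array(p['pose'])
    d=np.linalg.inv(K)@[u,v,1];d=T[:3,:3]@[d[0],-d[1],-d[2]];o=T[:3,3]
    return o+d*(z-o[2])/d[2]
E
python3 - <<'E'
import cv2
i=cv2.imread("pics/top0.png")[140:245,245:385]
cv2.imwrite("pics/crop0.png",cv2.resize(i,None,fx=5.7,fy=5.7,interpolation=cv2.INTER_CUBIC))
E
```

```text
(no output)
```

View pics/crop0.png

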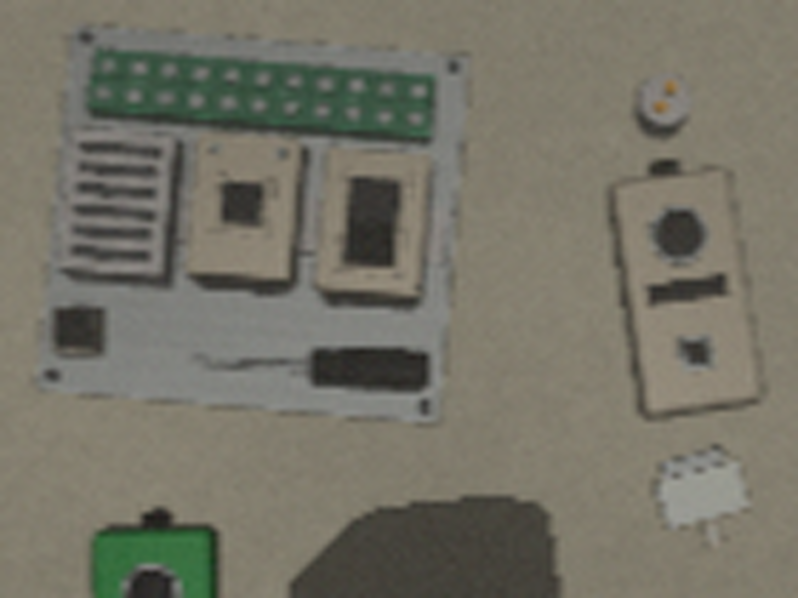

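The crop shows the beige pendant at (685,290), with its round button at (680,234) and its small button at (695,350). It also shows the rocker at (372,222) and the key at (243,203), so all three targets are identified.

```bash
cat >> h.py <<'E'
from scipy.spatial.transform import Rotation as R
def tool(s=None):
    s=s or env.sense();q=s['orientation'];return np.array(s['tool_pos']),R.from_quat([q[1],q[2],q[3],q[0]]).as_matrix()
def off(target,s=None):
    p,M=tool(s);return (M.T@(np.array(target)-p)).round(1)
E
python3 - <<'E'
from h import *
np.set_printoptions(precision=1,suppress=True)
def c(x,y,z): return px2w("top",245+x/5.7-.5,140+y/5.7-.5,z)
L={n:c(*a) for n,a in dict(rockC=(372,222,71),rockNearEnd=(368,266,79),rockFarEnd=(376,179,69),key=(243,203,77),jog=(680,234,56),inch=(695,350,51),
 pl1=(75,30,5),pl2=(42,385,5),pr1=(467,57,5),pr2=(435,420,5),drv=(370,368,25)).items()}
for k,v in L.items(): print(k,v)
for a,b in(("pl1","pl2"),("pr1","pr2"),("jog","inch")):
    d=L[a]-L[b];print(a,np.degrees(np.arctan2(d[1],d[0])))
p,M=tool();print(p,M)
for n in("side","top"):
  for k in("key_top","rocker_near","jog_top"):
    print(n,k,[(np.round(d['at']).tolist(),round(d['score'],2)) for d in env.boxes_of(k,n)])
E
```

```text
rockC [568.8  33.7  71. ]
rockNearEnd [540.3  36.   79. ]
rockFarEnd [595.9  31.1  69. ]
key [580.7 112.8  77. ]
jog [ 560.9 -157.4   56. ]
inch [ 488.7 -165.7   51. ]
pl1 [707.6 229.    5. ]
pl2 [475.9 249.7   5. ]
pr1 [686. -26.   5.]
pr2 [450.3  -2.6   5. ]
drv [482.4  37.8  25. ]
pl1 -5.104617023411263
pr1 -5.654011216159386
jog 6.547944270707933
[ 164.5 -577.   231.3] [[ 1.   0.3 -0. ]
 [ 0.3 -1.  -0. ]
 [-0.   0.  -1. ]]
side key_top [([577.0, 118.0, 76.0], 0.44)]
side rocker_near [([564.0, 38.0, 71.0], 0.69), ([552.0, 51.0, 65.0], 0.49)]
side jog_top [([555.0, -150.0, 53.0], 0.55)]
top key_top [([580.0, 114.0, 78.0], 0.61)]
top rocker_near [([561.0, 36.0, 71.0], 0.62)]
top jog_top [([298.0, -282.0, 54.0], 0.63), ([643.0, -366.0, 55.0], 0.6), ([560.0, -158.0, 56.0], 0.58), ([300.0, -452.0, 57.0], 0.45), ([338.0, 171.0, 54.0], 0.37)]
```

move_arm([
  {"offset": [36, -34, 0], "twist": [0, 0, 2], "gripper": 255},
  {"offset": [72, -66, 0], "twist": [0, 0, 4], "gripper": 255},
  {"offset": [108, -99, 0], "twist": [0, 0, 6], "gripper": 255},
  {"offset": [144, -132, 0], "twist": [0, 0, 8], "gripper": 255},
  {"offset": [180, -166, 0], "twist": [0, 0, 10], "gripper": 255},
  {"offset": [216, -199, 0], "twist": [0, 0, 12], "gripper": 255},
  {"offset": [252, -232, 0], "twist": [0, 0, 14], "gripper": 255},
  {"offset": [288, -265, 0], "twist": [0, 0, 16], "gripper": 255},
  {"offset": [324, -298, 0], "twist": [0, 0, 18], "gripper": 255},
  {"offset": [360, -331, 0], "twist": [0, 0, 21.3], "gripper": 255},
])

```text
time: 2.15
tool_pos: [420.7, -158.2, 231.6]
orientation: [0.0, 0.999, -0.048, 0.0]
contact_force: [1.0, -0.7, 0.2]
gripper_width: -0.1
finger_force: 0.0
```

```bash
python3 -c "
from h import *
p,M=tool();print(p,M,off([530,60,190]),env.sense()['time'])"
```

```text
[ 420.72029075 -158.18836066  231.61771333] [[ 9.95415504e-01 -9.56408349e-02  8.97058268e-04]
 [-9.56401937e-02 -9.95415701e-01 -7.32413558e-04]
 [ 9.62994528e-04  6.43260984e-04 -9.99999329e-01]] [  87.9 -227.7   41.6] 2.15
```

move_arm([
  {"offset": [15, -38, 4], "twist": [0, 0, 0], "gripper": 255},
  {"offset": [29, -76, 8], "twist": [0, 0, 0], "gripper": 255},
  {"offset": [44, -114, 12], "twist": [0, 0, 0], "gripper": 255},
  {"offset": [59, -152, 20], "twist": [0, 0, 0], "gripper": 255},
  {"offset": [73, -190, 30], "twist": [0, 0, 0], "gripper": 255},
  {"offset": [88, -228, 40], "twist": [0, 0, 0], "gripper": 255},
  {"offset": [88, -228, 40], "twist": [0, 0, 0], "gripper": 255},
  {"offset": [88, -228, 40], "twist": [0, 0, 0], "gripper": 255},
  {"offset": [88, -228, 40], "twist": [0, 0, 0], "gripper": 255},
  {"offset": [88, -228, 40], "twist": [0, 0, 0], "gripper": 255},
])

```text
time: 3.15
tool_pos: [529.0, 57.7, 191.8]
orientation: [0.0, 0.999, -0.048, 0.0]
contact_force: [-0.8, 0.8, 0.6]
gripper_width: -0.2
finger_force: 0.0
```

Run:
```python
from h import *
cv2.imwrite("pics/w1.png",env.grab_frame("wrist")[:,:,::-1])
p=env.camera_params("wrist");print(np.array(p['camera_matrix']).round(2).tolist(),np.array(p['pose']).round(3).tolist())
for k in("key_top","rocker_near","rocker_far"):
    print(k,[(np.round(d['at']).tolist(),round(d['score'],2)) for d in env.boxes_of(k,"wrist")])
s=env.sense();print(s['tool_pos'],s['time'],s['contact_force'])
```

```text
[[289.78, 0.0, 320.07], [0.0, 289.78, 198.58], [0.0, 0.0, 1.0]] [[-0.096, 0.955, 0.282, 599.696], [-0.995, -0.092, -0.027, 50.071], [0.0, -0.283, 0.959, 333.968], [0.0, 0.0, 0.0, 1.0]]
key_top [([580.0, 116.0, 76.0], 0.98)]
rocker_near [([576.0, 33.0, 69.0], 0.8)]
rocker_far [([565.0, 39.0, 72.0], 0.94), ([584.0, 114.0, 80.0], 0.27)]
[529.03011164  58.08656161 191.62499525] 3.35 [ 0.78842294 -0.68936169  0.73901469]
```

View pics/w1.png

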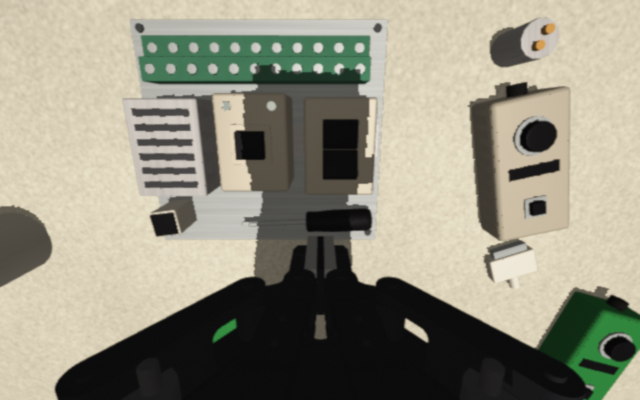

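Wrist view: the rocker spans columns 322-358, with its hinge at row 150, near end at row 180 and far end at row 120. The key is at (250,145) and the round button at (538,135).

Run:
```python
from h import *
np.set_printoptions(precision=1,suppress=True)
for n,a in dict(hinge=(340,150,69),near=(340,180,79),far=(340,120,69),key=(250,145,77),jog=(538,133,56),inch=(537,208,51)).items(): print(n,px2w("wrist",*a))
p,M=tool();print(off([551.5,36,100]))
```

```text
hinge [565.8  35.5  69. ]
near [540.3  38.1  79. ]
far [592.   33.5  69. ]
key [578.7 114.1  77. ]
jog [ 562.2 -151.2   56. ]
inch [ 485.1 -162.5   51. ]
[24.4 19.8 91.6]
```

move_arm([
  {"offset": [12, 10, 15], "twist": [0, 0, 0], "gripper": 255},
  {"offset": [23, 20, 35], "twist": [0, 0, 0], "gripper": 255},
  {"offset": [23, 20, 60], "twist": [0, 0, 0], "gripper": 255},
  {"offset": [23, 20, 85], "twist": [0, 0, 0], "gripper": 255},
  {"offset": [23, 20, 102], "twist": [0, 0, 0], "gripper": 255},
  {"offset": [23, 20, 102], "twist": [0, 0, 0], "gripper": 255},
  {"offset": [23, 20, 102], "twist": [0, 0, 0], "gripper": 255},
  {"offset": [23, 20, 102], "twist": [0, 0, 0], "gripper": 255},
  {"offset": [23, 20, 102], "twist": [0, 0, 0], "gripper": 255},
  {"offset": [23, 20, 102], "twist": [0, 0, 0], "gripper": 255},
])

```text
time: 4.35
tool_pos: [550.6, 36.6, 90.2]
orientation: [0.0, 0.999, -0.047, 0.001]
contact_force: [-0.1, 0.4, 0.5]
gripper_width: -0.2
finger_force: 0.0
```

Run:
```python
from h import *
s=env.sense();print(s['tool_pos'],s['time'],s['contact_force'],off([550,36.3,69],s))
cv2.imwrite("pics/w2.png",env.grab_frame("wrist")[:,:,::-1])
```

```text
[550.5701705   36.56778708  90.21651922] 4.35 [-0.12731484  0.35929277  0.50551644] [-0.6  0.3 21.2]
```

View pics/w2.png

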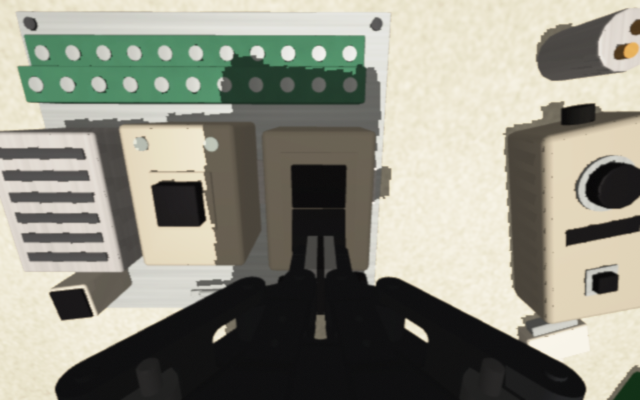

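The fingertips (320,240) sit over the near half of the rocker, just below the hinge line at row 208. I'll press down now.

move_arm([
  {"offset": [-0.5, 0, 4], "twist": [0, 0, 0], "gripper": 255},
  {"offset": [-0.5, 0, 8], "twist": [0, 0, 0], "gripper": 255},
  {"offset": [-0.5, 0, 11], "twist": [0, 0, 0], "gripper": 255},
  {"offset": [-0.5, 0, 14], "twist": [0, 0, 0], "gripper": 255},
  {"offset": [-0.5, 0, 16], "twist": [0, 0, 0], "gripper": 255},
  {"offset": [-0.5, 0, 18], "twist": [0, 0, 0], "gripper": 255},
  {"offset": [-0.5, 0, 19], "twist": [0, 0, 0], "gripper": 255},
  {"offset": [-0.5, 0, 20], "twist": [0, 0, 0], "gripper": 255},
  {"offset": [-0.5, 0, 20.5], "twist": [0, 0, 0], "gripper": 255},
  {"offset": [-0.5, 0, 21], "twist": [0, 0, 0], "gripper": 255},
])

```text
time: 5.4
tool_pos: [549.6, 36.7, 69.0]
orientation: [0.0, 0.999, -0.047, 0.0]
contact_force: [-5.2, 0.5, 11.8]
gripper_width: 0.1
finger_force: 6.0
```

move_arm([
  {"offset": [0, 0, 0.5], "twist": [0, 0, 0], "gripper": 255},
  {"offset": [0, 0, 1], "twist": [0, 0, 0], "gripper": 255},
  {"offset": [0, 0, 1.5], "twist": [0, 0, 0], "gripper": 255},
  {"offset": [0, 0, 1.5], "twist": [0, 0, 0], "gripper": 255},
  {"offset": [0, 0, 1.5], "twist": [0, 0, 0], "gripper": 255},
  {"offset": [0, 0, 1.5], "twist": [0, 0, 0], "gripper": 255},
  {"offset": [0, 0, 1.5], "twist": [0, 0, 0], "gripper": 255},
  {"offset": [0, 0, 1.5], "twist": [0, 0, 0], "gripper": 255},
  {"offset": [0, 0, 1.5], "twist": [0, 0, 0], "gripper": 255},
  {"offset": [0, 0, 1.5], "twist": [0, 0, 0], "gripper": 255},
])

```text
time: 6.4
tool_pos: [549.6, 36.7, 68.9]
orientation: [0.0, 0.999, -0.047, 0.0]
contact_force: [-11.2, 0.7, 20.2]
gripper_width: -0.2
finger_force: 10.3
```

move_arm([
  {"offset": [0, 0, -10], "twist": [0, 0, 0], "gripper": 255},
  {"offset": [0, 0, -42], "twist": [0, 0, 0], "gripper": 255},
  {"offset": [8, -25, -42], "twist": [0, 0, 0], "gripper": 255},
  {"offset": [16, -55, -42], "twist": [0, 0, 0], "gripper": 255},
  {"offset": [22.5, -79.5, -42], "twist": [0, 0, 0], "gripper": 255},
  {"offset": [22.5, -79.5, -42], "twist": [0, 0, 0], "gripper": 255},
  {"offset": [22.5, -79.5, -30], "twist": [0, 0, 0], "gripper": 255},
  {"offset": [22.5, -79.5, -24], "twist": [0, 0, 0], "gripper": 255},
  {"offset": [22.5, -79.5, -24], "twist": [0, 0, 0], "gripper": 255},
  {"offset": [22.5, -79.5, -24], "twist": [0, 0, 0], "gripper": 255},
])

```text
time: 7.4
tool_pos: [577.7, 95.4, 90.3]
orientation: [-0.007, 0.999, -0.033, -0.0]
contact_force: [0.1, -0.1, 1.5]
gripper_width: -0.2
finger_force: 0.0
```

Run:
```python
from h import *
s=env.sense();print(s['tool_pos'],s['time'],s['contact_force'],off([579.5,113.6,69],s))
cv2.imwrite("pics/w3.png",env.grab_frame("wrist")[:,:,::-1])
```

```text
[577.69905246  95.39974397  90.31719461] 7.4 [ 0.09214453 -0.13924216  1.53667377] [  0.6 -18.   21.6]
```

View pics/w3.png

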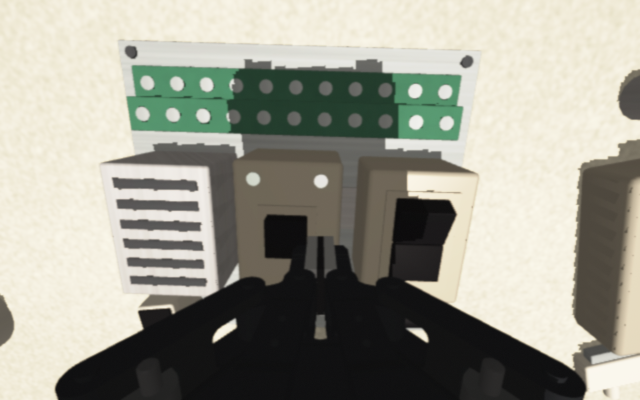

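The rocker now has its far half raised at (425,215), so it's on. The arm stopped about 18 mm short of the key (285,237), so I'll check the joints.

Run:
```python
from h import *
s=env.sense();print(np.round(s['joint_pos'],3),np.round(s['joint_vel'],3),np.round(s['joint_torque'],1),s['orientation'])
```

```text
[-0.067  0.081 -0.183  1.307  0.014  3.141] [ 0.004 -0.003  0.01  -0.    -0.001  0.001] [ -0.  -53.2  49.1   0.    0.    0. ] [-7.10932782e-03  9.99432168e-01 -3.29361676e-02  8.71098458e-05]
```

move_arm([
  {"offset": [0, 0, 0], "twist": [0, 0, 0], "gripper": 255},
  {"offset": [0, 0, 0], "twist": [0, 0, 0], "gripper": 255},
  {"offset": [0, 0, 0], "twist": [0, 0, 0], "gripper": 255},
  {"offset": [0, 0, 0], "twist": [0, 0, 0], "gripper": 255},
  {"offset": [0, 0, 0], "twist": [0, 0, 0], "gripper": 255},
  {"offset": [0, 0, 0], "twist": [0, 0, 0], "gripper": 255},
  {"offset": [0, 0, 0], "twist": [0, 0, 0], "gripper": 255},
  {"offset": [0, 0, 0], "twist": [0, 0, 0], "gripper": 255},
  {"offset": [0, 0, 0], "twist": [0, 0, 0], "gripper": 255},
  {"offset": [0, 0, 0], "twist": [0, 0, 0], "gripper": 255},
])

```text
time: 8.45
tool_pos: [578.2, 95.9, 90.8]
orientation: [-0.007, 0.999, -0.033, 0.0]
contact_force: [-0.3, 1.2, -0.3]
gripper_width: -0.4
finger_force: 0.0
```

Run:
```python
from h import *
s=env.sense();print(np.round(s['joint_pos'],3),s['orientation'],off([579.5,113.6,69],s));print(tool(s)[1].round(4))
```

```text
[-0.066  0.081 -0.182  1.307  0.014  3.141] [-7.13975130e-03  9.99443474e-01 -3.25844981e-02  1.26000832e-04] [  0.2 -17.4  22. ]
[[ 9.979e-01 -6.510e-02  7.000e-04]
 [-6.510e-02 -9.978e-01  1.430e-02]
 [-2.000e-04 -1.430e-02 -9.999e-01]]
```

Joint 6 is at its range limit. The key is square, so I'll turn the tool back about z to free the joint, staying at a raised height, and check where it ends up.

move_arm([
  {"offset": [0, 0, -10], "twist": [0, 0, -4], "gripper": 255},
  {"offset": [0, 0, -10], "twist": [0, 0, -8], "gripper": 255},
  {"offset": [0, 0, -10], "twist": [0, 0, -10], "gripper": 255},
  {"offset": [0, 0, -10], "twist": [0, 0, -10], "gripper": 255},
  {"offset": [0, 0, -10], "twist": [0, 0, -10], "gripper": 255},
  {"offset": [0, 0, -10], "twist": [0, 0, -10], "gripper": 255},
  {"offset": [0, 0, -10], "twist": [0, 0, -10], "gripper": 255},
  {"offset": [0, 0, -10], "twist": [0, 0, -10], "gripper": 255},
  {"offset": [0, 0, -10], "twist": [0, 0, -10], "gripper": 255},
  {"offset": [0, 0, -10], "twist": [0, 0, -10], "gripper": 255},
])

```text
time: 9.45
tool_pos: [578.2, 95.7, 100.8]
orientation: [-0.007, 0.998, 0.055, 0.001]
contact_force: [0.5, -1.2, -0.2]
gripper_width: 0.0
finger_force: 0.0
```

Run:
```python
from h import *
np.set_printoptions(precision=4,suppress=True)
s=env.sense();print(np.round(s['joint_pos'],3),s['orientation'],off([579.5,113.6,69],s));print(tool(s)[1])
print((tool(s)[1].T@R.from_euler('xyz',[180,0,4],degrees=True).as_matrix()), np.degrees(R.from_matrix(tool(s)[1].T@np.array(R.from_euler('z',4,degrees=True).as_matrix()@np.diag([1,-1,-1]))).as_rotvec()))
```

```text
[-0.066  0.076 -0.169  1.325  0.014  2.966] [-0.0071  0.9985  0.0546  0.0008] [  3.1 -17.2  32.1]
[[ 0.994   0.1091  0.0008]
 [ 0.109  -0.9939  0.0142]
 [ 0.0024 -0.014  -0.9999]]
[[ 0.9992 -0.0394 -0.0024]
 [ 0.0395  0.9991  0.014 ]
 [ 0.0018 -0.0141  0.9999]] [-0.8071 -0.1207  2.2609]
```

move_arm([
  {"offset": [1.5, -9, 0], "twist": [-0.8, -0.1, 0], "gripper": 255},
  {"offset": [3, -17, 0], "twist": [-0.8, -0.1, 0], "gripper": 255},
  {"offset": [3, -17, 6], "twist": [-0.8, -0.1, 0], "gripper": 255},
  {"offset": [3, -17, 12], "twist": [-0.8, -0.1, 0], "gripper": 255},
  {"offset": [3, -17, 18], "twist": [-0.8, -0.1, 0], "gripper": 255},
  {"offset": [3, -17, 18], "twist": [-0.8, -0.1, 0], "gripper": 255},
  {"offset": [3, -17, 18], "twist": [-0.8, -0.1, 0], "gripper": 255},
  {"offset": [3, -17, 18], "twist": [-0.8, -0.1, 0], "gripper": 255},
  {"offset": [3, -17, 18], "twist": [-0.8, -0.1, 0], "gripper": 255},
  {"offset": [3, -17, 18], "twist": [-0.8, -0.1, 0], "gripper": 255},
])

```text
time: 10.45
tool_pos: [579.5, 113.2, 83.3]
orientation: [-0.0, 0.999, 0.055, 0.0]
contact_force: [0.9, -0.1, 0.5]
gripper_width: -0.4
finger_force: 0.0
```

Run:
```python
from h import *
s=env.sense();print(s['tool_pos'],s['time'],s['contact_force'],s['orientation'],off([579.5,113.6,69],s))
cv2.imwrite("pics/w4.png",env.grab_frame("wrist")[:,:,::-1])
```

```text
[579.48903895 113.15141997  83.28683475] 10.45 [ 0.89670784 -0.09872053  0.54016016] [-5.06698827e-05  9.98509919e-01  5.45684098e-02  4.76291828e-04] [ 0.  -0.4 14.3]
```

View pics/w4.png

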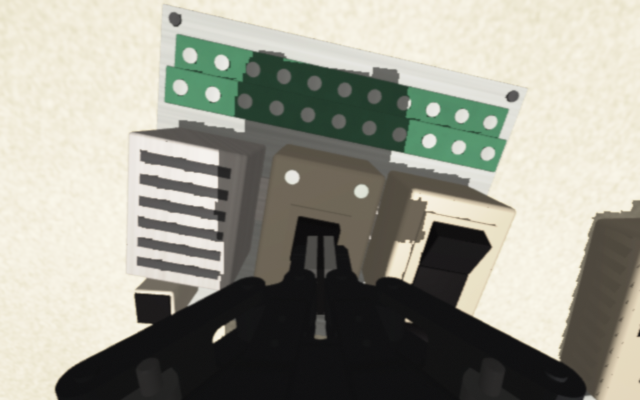

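The fingertips (320,240) are over the key, whose far edge shows at (318,222), so I'll press it.

move_arm([
  {"offset": [0, 0, 3], "twist": [0, 0, 0], "gripper": 255},
  {"offset": [0, 0, 6], "twist": [0, 0, 0], "gripper": 255},
  {"offset": [0, 0, 8], "twist": [0, 0, 0], "gripper": 255},
  {"offset": [0, 0, 10], "twist": [0, 0, 0], "gripper": 255},
  {"offset": [0, 0, 12], "twist": [0, 0, 0], "gripper": 255},
  {"offset": [0, 0, 13.5], "twist": [0, 0, 0], "gripper": 255},
  {"offset": [0, 0, 14.5], "twist": [0, 0, 0], "gripper": 255},
  {"offset": [0, 0, 15.5], "twist": [0, 0, 0], "gripper": 255},
  {"offset": [0, 0, 16], "twist": [0, 0, 0], "gripper": 255},
  {"offset": [0, 0, 16], "twist": [0, 0, 0], "gripper": 255},
])

```text
time: 11.5
tool_pos: [579.4, 113.2, 68.7]
orientation: [0.0, 0.999, 0.055, 0.001]
contact_force: [-7.5, 0.1, 16.8]
gripper_width: -0.1
finger_force: 8.3
```

move_arm([
  {"offset": [0, 0, -10], "twist": [0, 0, 0], "gripper": 255},
  {"offset": [0, 0, -50], "twist": [0, 0, 0], "gripper": 255},
  {"offset": [-6, 35, -50], "twist": [0, 0, 0], "gripper": 255},
  {"offset": [-13, 75, -50], "twist": [0, 0, 0], "gripper": 255},
  {"offset": [-21, 120, -50], "twist": [0, 0, 0], "gripper": 255},
  {"offset": [-29, 165, -50], "twist": [0, 0, 0], "gripper": 255},
  {"offset": [-37, 210, -50], "twist": [0, 0, 0], "gripper": 255},
  {"offset": [-60, 265, -50], "twist": [0, 0, 0], "gripper": 255},
  {"offset": [-60, 265, -50], "twist": [0, 0, 0], "gripper": 255},
  {"offset": [-60, 265, -50], "twist": [0, 0, 0], "gripper": 255},
])

```text
time: 12.5
tool_pos: [548.1, -158.3, 116.9]
orientation: [-0.0, 0.999, 0.053, 0.0]
contact_force: [0.4, 0.0, -0.4]
gripper_width: 0.4
finger_force: 0.0
```

Run:
```python
from h import *
s=env.sense();print(s['tool_pos'],s['time'],s['contact_force'],s['orientation'])
cv2.imwrite("pics/w5.png",env.grab_frame("wrist")[:,:,::-1])
print([(np.round(d['at']).tolist(),round(d['score'],2)) for d in env.boxes_of("jog_top","wrist")])
```

```text
[ 548.09755087 -158.27832411  116.87548192] 12.5 [ 0.38698886  0.01924422 -0.35931294] [-1.46499087e-04  9.98589437e-01  5.30948939e-02  2.16925916e-04]
[([644.0, -354.0, 62.0], 0.65), ([564.0, -152.0, 58.0], 0.64)]
```

View pics/w5.png

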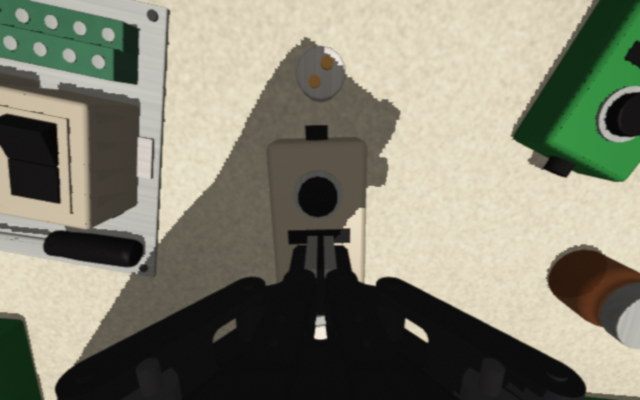

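The wrist view shows the pendant straight ahead, with the round button's top centred at (318,196). The rocker is still on, with its far half raised.

Run:
```python
from h import *
j=px2w("wrist",318,196,56);print(j,off(j),px2w("wrist",321,73,56))
```

```text
[ 561.3362732  -153.68907788   56.        ] [12.8 -0.8 60.9] [ 643.92565309 -146.8019175    56.        ]
```

move_arm([
  {"offset": [6, 0, 0], "twist": [0, 0, 0], "gripper": 255},
  {"offset": [13, 0, 10], "twist": [0, 0, 0], "gripper": 255},
  {"offset": [13, 0, 30], "twist": [0, 0, 0], "gripper": 255},
  {"offset": [13, 0, 45], "twist": [0, 0, 0], "gripper": 255},
  {"offset": [13, 0, 54], "twist": [0, 0, 0], "gripper": 255},
  {"offset": [13, 0, 54], "twist": [0, 0, 0], "gripper": 255},
  {"offset": [13, 0, 54], "twist": [0, 0, 0], "gripper": 255},
  {"offset": [13, 0, 54], "twist": [0, 0, 0], "gripper": 255},
  {"offset": [13, 0, 54], "twist": [0, 0, 0], "gripper": 255},
  {"offset": [13, 0, 54], "twist": [0, 0, 0], "gripper": 255},
])

```text
time: 13.6
tool_pos: [561.9, -155.6, 63.6]
orientation: [0.0, 0.999, 0.055, 0.001]
contact_force: [0.5, 0.7, 0.4]
gripper_width: -0.1
finger_force: 0.0
```

Run:
```python
from h import *
s=env.sense();print(s['tool_pos'],s['time'],s['contact_force'],s['orientation'])
cv2.imwrite("pics/w6.png",env.grab_frame("wrist")[60:340,160:480,::-1])
```

```text
[ 561.85593351 -155.57024356   63.59718117] 13.6 [0.46496606 0.69143596 0.4407619 ] [2.00868122e-04 9.98508938e-01 5.45836602e-02 6.96068886e-04]
```

View pics/w6.png

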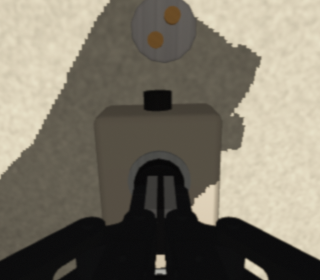

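The fingertips are centred on the round button (160,180 in the crop). I'll press it gently.

move_arm([
  {"offset": [0, 0, 4], "twist": [0, 0, 0], "gripper": 255},
  {"offset": [0, 0, 7], "twist": [0, 0, 0], "gripper": 255},
  {"offset": [0, 0, 9], "twist": [0, 0, 0], "gripper": 255},
  {"offset": [0, 0, 11], "twist": [0, 0, 0], "gripper": 255},
  {"offset": [0, 0, 12], "twist": [0, 0, 0], "gripper": 255},
  {"offset": [0, 0, 13], "twist": [0, 0, 0], "gripper": 255},
  {"offset": [0, 0, 14], "twist": [0, 0, 0], "gripper": 255},
  {"offset": [0, 0, 14.5], "twist": [0, 0, 0], "gripper": 255},
  {"offset": [0, 0, 14.5], "twist": [0, 0, 0], "gripper": 255},
  {"offset": [0, 0, 14.5], "twist": [0, 0, 0], "gripper": 255},
])

```text
time: 14.65
tool_pos: [561.6, -155.4, 49.0]
orientation: [0.0, 0.999, 0.055, 0.0]
contact_force: [-3.7, 1.7, 7.7]
gripper_width: -0.0
finger_force: 4.1
```

move_arm([
  {"offset": [0.1, 0, 0.3], "twist": [0, 0, 0], "gripper": 255},
  {"offset": [0.2, 0, 0.6], "twist": [0, 0, 0], "gripper": 255},
  {"offset": [0.3, 0, 0.8], "twist": [0, 0, 0], "gripper": 255},
  {"offset": [0.3, 0, 0.8], "twist": [0, 0, 0], "gripper": 255},
  {"offset": [0.3, 0, 0.8], "twist": [0, 0, 0], "gripper": 255},
  {"offset": [0.3, 0, 0.8], "twist": [0, 0, 0], "gripper": 255},
  {"offset": [0.3, 0, 0.8], "twist": [0, 0, 0], "gripper": 255},
  {"offset": [0.3, 0, 0.8], "twist": [0, 0, 0], "gripper": 255},
  {"offset": [0.3, 0, 0.8], "twist": [0, 0, 0], "gripper": 255},
  {"offset": [0.3, 0, 0.8], "twist": [0, 0, 0], "gripper": 255},
])

```text
time: 15.65
tool_pos: [561.6, -155.4, 48.9]
orientation: [0.0, 0.999, 0.055, 0.0]
contact_force: [-7.7, 1.7, 14.4]
gripper_width: 0.1
finger_force: 7.4
```

The button is at its hard stop (48.9 mm at 14 N) and the pendant hasn't moved, so I'm handing in.

```bash
python3 -c "
from rig import env
print(env.job_done())"
```

```text
the job is handed in; nothing more can be done
None
```

I pressed the rocker, then the relay key, then the pendant's round button, each down to its hard stop. I handed the job in at about 15.7 s, still holding the round button down with about 14 N; no verdict came back.

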